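Show the picture block in the lamp's beam

ROBOT

A 6-joint arm with a two-finger parallel gripper is mounted at the origin on the work surface. World frame = base frame: x ahead of the robot, y to its left, z up, the work surface at z = 0. Lengths are in m, angles in rad, forces in N, time in s.
With the tool pointing down it reaches from about 0.25 to 0.725 m from the base axis. Payload 4 kg.
Tool frame: the origin (TCP) lies between the finger pads; the fingertips stand 11 mm ahead of it and the grasp point (between the pads) lies 8 mm behind it (tcp_to_tips is the z of the fingertips in the tool frame, in m); z points along the fingers, y is the direction in which the jaws open and shut (so a half turn about z gives the same grasp; the last joint's range is limited). The gripper opens to 85 mm and grips with 20 to 120 N. Pads are 22 mm wide; open, the fingers measure 114 mm over their backs; the gripper's body (76 mm by 85 mm) begins 54 mm behind the grasp point. The pads swing forward as they close: fully open they stand 13 mm farther back than shut.
Start: joints at [-1.142, 0.241, 0.005, 1.335, 0, 1.571], TCP at [0.208, -0.455, 0.242] pointing down, gripper open.
Joint ranges: [-2.72, 2.72], [-1.05, 1.87], [-1.09, 1.28], [-1.99, 2.15], [-1.42, 1.44], [-3.14, 3.14]. Speed limits (rad/s): [2.79, 2.79, 3.14, 3.14, 3.14, 3.14].

INTERFACE

Orientations are given as a unit quaternion [x, y, z, w].
In Python, from workcell import * gives the robot as it stands.
- The arm moves only by the tool move_arm, never from a script. Its argument "moves" is a list that holds one entry, the list of rows, each a list of 7 numbers: the shift along the world's x, y, z in units of 500 mm (1.0 is 500 mm), then the turn, a rotation vector about the world's x, y, z in units of 30 degrees (1.0 is 30 degrees), then the closure, from -1 (fully open) to 1 (shut), so that 0 is half open. A call has 1 to 8 rows; each row shifts and turns the pose as measured when the row begins; what a row does not reach is not made up. A row lasts 1/12 s, in which the tool goes at most 41.7 mm and 7.16 degrees, less where a joint would pass 70% of its speed; a pose out of reach is approached as far as the arm can. A call with a number of a shift or a turn outside -1 to 1 is refused whole. A call with a gripper value outside its range is refused whole. The fingers move at their own pace and stop on an object; the grip force is fixed at half the most. Time passes only in rows, so rows that do not move let the fingers close. It gives the time, the measured TCP pose, the force and the opening at its end, in the units of the state.
- get_obs(): the state, without advancing time (a new reading comes with each control period).
- camera(name): name is "scene" or "side" or "wrist"; returns a dict with "pixels" (384x512x3 uint8, red, green, blue), "range_z" (384x512 float32, m along the optical axis (not along the pixel's ray), 0 where there is no reading), "fx", "fy", "cx", "cy" (pixels), "extrinsics" (4x4, takes a point from camera to world coordinates). Camera axes: x right, y down, z forward; pixel columns grow to the right and rows downward; lengths in m; the calibration is good to about 2 mm. A picture is of the moment at which its call begins.
- job_done(): hands the job in, once; it reports no verdict.
The state is a dict: "clock": time; "joint_pos": joint angles; "joint_vel": joint speeds; "tau": joint torques, N m; "eef_pos": TCP position; "tool_rot": TCP orientation; "ft_force": force on the tool from outside, world axes, zero at the start; "ft_torque": the same for the moment, N m; "grip_width": finger opening in m.
Only numpy, scipy, OpenCV 4.12 (cv2) and the standard library are available. Lean on these libraries where they do the work, as an engineer would, in place of code of your own. Each camera call takes 0.05 s, during which the arm holds its last target.

TASK

Press the lamp house's loose cover plate down at its raised end until it snaps in and lies level, so that no stray light spills on the screen. Then take the clear picture block by its two frosted faces, never touching the two clear ones, and hold it up in the beam midway between lens and screen, upright, at lens height, with its clear faces square to lens and screen. Finish while holding it there steadily in the air, and leave everything else on the table where it is.

Things in the scene. Friction and masses are not known exactly. Their poses are not given: they have to be found in the camera images.
- beam_mid (a point): Point in the air on the beam's axis, midway between lens and screen, 75 above the table and 55 above the rail's top (sizes in mm). Belongs to the fixed light bench: an aluminium rail 40 wide, 20 high, 375 long, with a plywood lamp house at one end and a white screen at the other. Axes: y along the beam towards the lamp, x level across the rail, z up.
- lens (a point): Centre of the lens, at the mouth of the round black tube (33 across) on the front of the lamp house; 90 mm from beam_mid, same axes. The plywood lamp house begins 30 mm behind this mouth and is 110 long, 90 wide, its walls' top edges 110 above the table. A battery pack on its back ends 160 mm behind the mouth.
- screen (a point): Centre of the lit spot on the white screen's face, 90 mm from beam_mid on the other side, same axes. The screen is upright, square to the beam, 100 wide, 4 thick, its top 133 above the table.
- cover_top (a point): Centre of the upper face of the loose aluminium cover plate, 88 (x) x 100 (y) x 4 mm, on top of the lamp house; z out of that face, y away from the lens. Its lens end (y = -50) lies on the walls; its other end (y = +50) rides about 9 mm high on two ball catches. About 5 N down near that end snaps it below the balls, which keep it down. Seated, this face is level, 114 above the table.
- catches (a point): Point midway between the two spring ball catches, level with the balls, 116 mm above the table, 53 mm beyond the plate's centre, same axes as beam_mid. The catches are steel blocks 14 wide, centred 26 mm either side of this point along x, tops 122 above the table; the plate is pressed between them, on its edge zone.
- block_mid (a point): Centre (half-way up) of the picture block, a cast resin block standing upright on the table: 24 (x) x 40 (y) x 60 (z) mm, about 70 g, a small dark tower cast inside. Axes: x out of the two broad frosted, milky faces (40 wide, 24 apart: the ones to grip), y out of the two narrow clear polished faces (40 apart; not to be touched; they face lens and screen when it is held, either way round), z up.
- dome_mid (a point): Centre of a clear resin dome, 34 across, 31 high (bystander).
- column_mid (a point): Centre of a clear resin column with collars, 30 across, 48 high (bystander).
- mini_a_mid (a point): Centre of a game figure on a round base, 25 across, 45 high (bystander).
- mini_b_mid (a point): Centre of another game figure, 25 across, 40 high (bystander).
- mini_c_mid (a point): Centre of another game figure, 25 across, 45 high (bystander).
- tealight_mid (a point): Centre of a dark red tealight glass, 60 across, 62 high (bystander).
Things that resemble listed ones, but are neither listed nor needed, are in the scene too. There is more than one size of the part that bears cover_top; the job needs the smaller. Leave any brown look-alike of the part that bears block_mid alone.

How it is judged:
By the outcome, as a careful person would: the job done as asked, in the order asked, and still so for the second after the job is handed in, while the arm keeps its last pose, push and grip.
It also fails if it takes over 51 s, if anything falls off the work surface, if the arm or the gripper's body presses on something with over 40 N, if the wrist force passes 120 N, or if a joint passes its speed limit or range.

## Working session

There is one attempt and no reset: what is moved stays moved. The work goes in short steps, Python scripts to look and compute and a tool call to move; the robot and the scene stay as the last step left them, time stands still between calls to the robot, and variables do not carry over. Pictures are saved under pics/ and viewed, and the job is handed in when it is done.

Besides the shell and the picture viewer there is one more tool, called after "Request:" by a JSON object that holds its "method" and its "body", one argument or row to a line. move_arm: Moves the arm, as the interface text tells. Shifts and turns lie within -1 to 1; 1 stands for 500 mm of shift or 30 degrees of turn. Its arguments: {"type":"object","properties":{"moves":{"type":"array","items":{"type":"array","items":{"type":"array","items":{"type":"number"}}}}},"required":["moves"]}

```bash
mkdir -p pics
cat > h.py <<'E'
from workcell import *
import numpy as np, cv2, pickle
def snap(n,tag):
    c=camera(n); pickle.dump(c,open(f'pics/{tag}.pkl','wb')); cv2.imwrite(f'pics/{tag}.png',cv2.resize(c['pixels'][:,:,::-1],(768,576),interpolation=cv2.INTER_CUBIC)); return c
def load(tag): return pickle.load(open(f'pics/{tag}.pkl','rb'))
def pt(c,u,v,d=None):
    d=c['range_z'][int(v),int(u)] if d is None else d
    p=np.array([(u-c['cx'])/c['fx']*d,(v-c['cy'])/c['fy']*d,d,1]); return (c['extrinsics']@p)[:3]
def ray(c,u,v,z):
    o=c['extrinsics'][:3,3]; r=c['extrinsics'][:3,:3]@np.array([(u-c['cx'])/c['fx'],(v-c['cy'])/c['fy'],1]); return o+r*(z-o[2])/r[2]
def cloud(c):
    v,u=np.mgrid[:384,:512]; d=c['range_z']; P=np.stack([(u-c['cx'])/c['fx']*d,(v-c['cy'])/c['fy']*d,d],-1); return P@c['extrinsics'][:3,:3].T+c['extrinsics'][:3,3]
E
python3 - <<'E'
from h import *
o=get_obs(); print({k:np.round(v,3) for k,v in o.items()})
for n in('scene','side','wrist'):
    c=snap(n,n+'0'); print(n,c['fx'],c['cx'],c['cy'],np.round(c['extrinsics'],3).tolist())
E
```

```text
{'clock': np.float64(0.0), 'joint_pos': array([-1.142,  0.241,  0.004,  1.335,  0.   ,  1.571]), 'joint_vel': array([ 0.002,  0.001, -0.001,  0.001,  0.   , -0.   ]), 'tau': array([ 1.0000e-03, -3.7232e+01,  2.5241e+01,  1.7000e-02,  0.0000e+00,
       -0.0000e+00]), 'eef_pos': array([ 0.208, -0.454,  0.241]), 'tool_rot': array([ 0.977,  0.213, -0.   , -0.001]), 'ft_force': array([-0.287,  0.772, -0.154]), 'ft_torque': array([ 0.036, -0.017, -0.005]), 'grip_width': np.float64(0.085)}
scene 492.44341700357353 252.26375585439783 191.87702889310052 [[0.859, 0.326, -0.396, 1.082], [0.512, -0.548, 0.661, -0.875], [-0.001, -0.771, -0.637, 0.928], [0.0, 0.0, 0.0, 1.0]]
side 369.33452334783294 256.75097445602785 187.54478339657248 [[-0.997, -0.058, 0.049, 0.514], [-0.076, 0.731, -0.678, 0.798], [0.003, -0.68, -0.733, 0.987], [0.0, 0.0, 0.0, 1.0]]
wrist 303.26965653264614 260.94640407067544 196.55474892314476 [[0.415, -0.871, -0.264, 0.274], [-0.91, -0.398, -0.118, -0.422], [-0.003, 0.289, -0.957, 0.373], [0.0, 0.0, 0.0, 1.0]]
```

View pics/scene0.png

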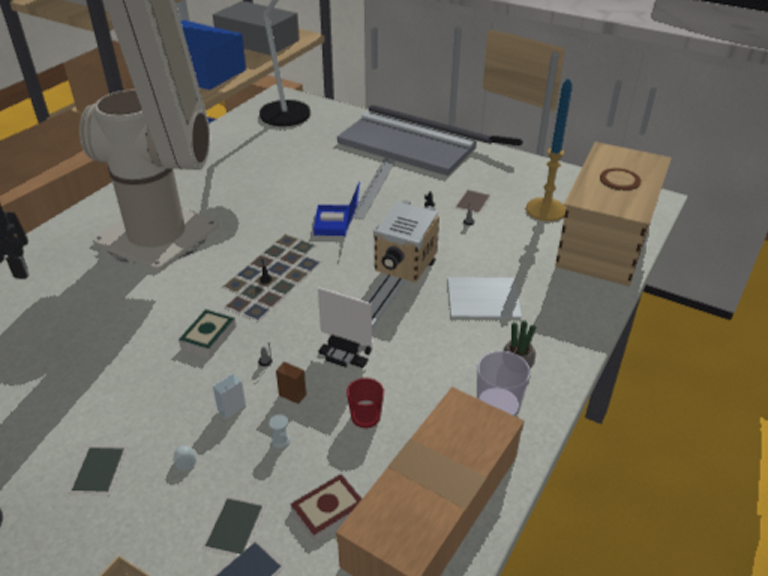

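View pics/side0.png

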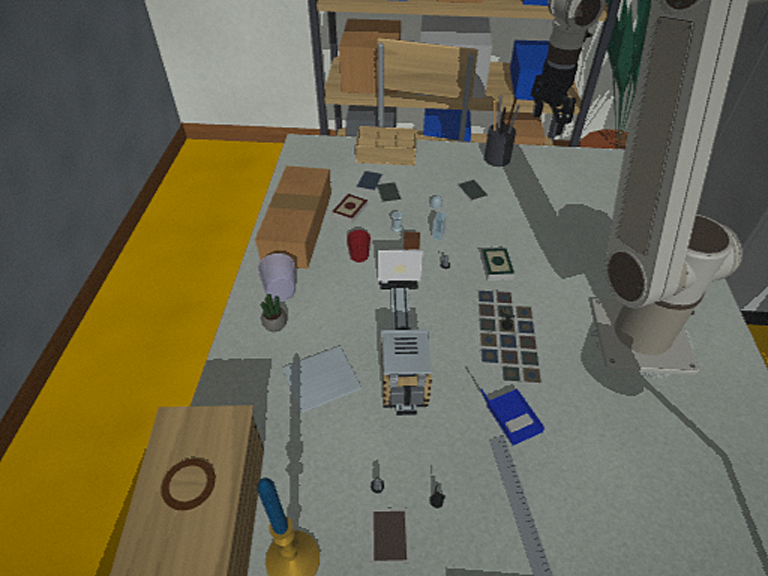

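View pics/wrist0.png

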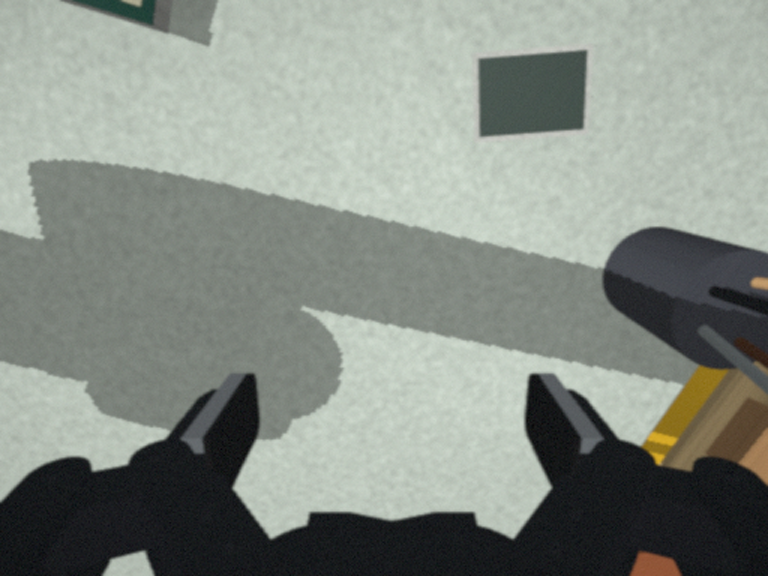

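The scene image shows these candidates, in 768-pixel coordinates:
- **Picture block:** the clear block at (229,395). The brown block at (291,382) is the look-alike. The column (279,430) and dome (184,458) are also clear.
- **Cover plate:** the slotted plate on the lamp house at (407,222). The bigger plate lying on the table at (485,297) is the wrong size.

I choose (229,395) and (407,222), and will check both in close crops.

Run:
```python
from h import *
a=load('scene0')['pixels'][:,:,::-1]; b=load('side0')['pixels'][:,:,::-1]
def cr(im,u0,v0,w=100,h=75,s=4): return cv2.resize(im[v0:v0+h,u0:u0+w],(w*s,h*s),interpolation=cv2.INTER_CUBIC)
t=np.vstack([np.hstack([cr(a,115,230),cr(a,225,125)]),np.hstack([cr(b,240,110),cr(b,220,210)])])
cv2.imwrite('pics/crop0.png',t)
for n in('scene0','side0'):
    c=load(n);P=cloud(c); 
    for z in (0,):
        print(n)
    L=[(153,263,'block'),(194,255,'brown'),(186,287,'col'),(122,305,'dome'),(271,148,'cover'),(231,210,'screen'),(243,268,'tea'),(177,237,'minia')] if n=='scene0' else [(292,150,'block'),(275,159,'brown'),(264,147,'col'),(291,134,'dome'),(270,235,'cover'),(267,178,'screen'),(239,163,'tea')]
    for u,v,s in L: print(s,np.round(P[v,u],3))
```

```text
scene0
block [ 0.465 -0.31   0.044]
brown [ 0.534 -0.237  0.043]
col [ 0.575 -0.325  0.039]
dome [ 0.475 -0.432  0.026]
cover [0.524 0.162 0.12 ]
screen [ 0.551 -0.094  0.088]
tea [ 0.647 -0.193  0.017]
minia [ 0.444 -0.192  0.02 ]
side0
block [ 0.457 -0.279  0.046]
brown [ 0.52  -0.216  0.053]
col [ 0.566 -0.303  0.033]
dome [ 0.461 -0.405  0.023]
cover [0.52  0.177 0.119]
screen [ 0.543 -0.091  0.078]
tea [ 0.657 -0.225  0.014]
```

View pics/crop0.png

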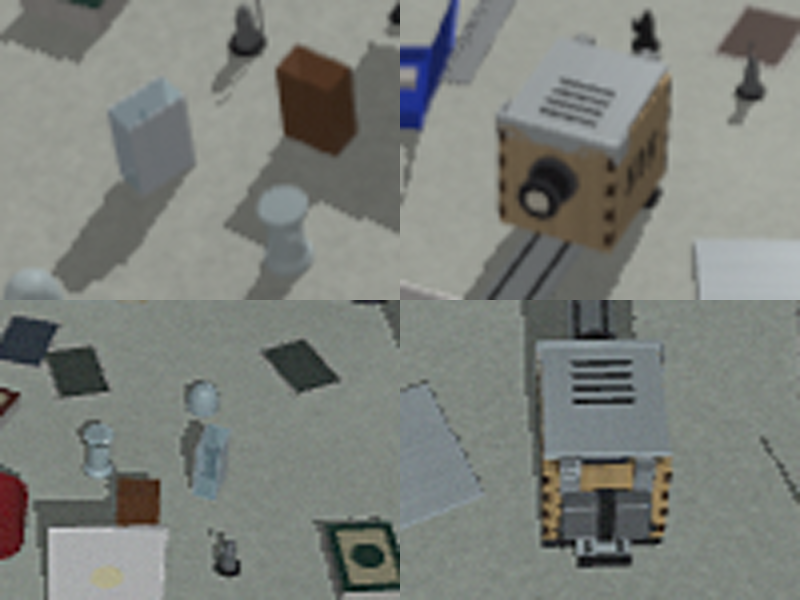

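Run:
```python
from h import *
for n in('scene0','side0'):
    c=load(n);P=cloud(c).reshape(-1,3); C=c['pixels'].reshape(-1,3)
    m=(abs(P[:,0]-.53)<.09)&(abs(P[:,1]-.165)<.09)&(P[:,2]>.108)&(P[:,2]<.14)
    Q=P[m]; r=cv2.minAreaRect(Q[:,:2].astype(np.float32)*1000); print(n,'plate',m.sum(),r)
    A=np.c_[Q,np.ones(len(Q))]; 
    s,*_=np.linalg.lstsq(np.c_[Q[:,:2],np.ones(len(Q))],Q[:,2],rcond=None); print('plane',s, Q.min(0),Q.max(0))
    m=(abs(P[:,0]-.545)<.08)&(abs(P[:,1]+.092)<.03)&(P[:,2]>.05)&(P[:,2]<.145)
    Q=P[m]; print('screen',m.sum(),Q.min(0),Q.max(0)); s,*_=np.linalg.lstsq(np.c_[Q[:,[0,2]],np.ones(len(Q))],Q[:,1],rcond=None);print(s, cv2.minAreaRect(Q[:,:2].astype(np.float32)*1000))
    m=(abs(P[:,0]-.54)<.06)&(abs(P[:,1]-0.01)<.07)&(P[:,2]>.012)&(P[:,2]<.03)
    Q=P[m];print('rail',m.sum(),cv2.minAreaRect(Q[:,:2].astype(np.float32)*1000))
    m=(abs(P[:,0]-.46)<.06)&(abs(P[:,1]+0.295)<.06)&(P[:,2]>.01)&(P[:,2]<.09)
    Q=P[m];print('block',m.sum(),Q.min(0),Q.max(0),cv2.minAreaRect(Q[:,:2].astype(np.float32)*1000))
    m=(abs(P[:,0]-.35)<.1)&(abs(P[:,1]+.25)<.1); print('table z',np.median(P[m][:,2]))
```

```text
scene0 plate 818 ((520.6138916015625, 171.44058227539062), (96.68539428710938, 122.708251953125), 6.284323692321777)
plane [-0.0272279   0.0679063   0.12064413] [0.47195538 0.10722388 0.10804773] [0.57527605 0.23477453 0.12626211]
screen 882 [ 0.49620073 -0.10610705  0.05000919] [ 0.59959807 -0.088181    0.13710567]
[ 0.09999244  0.00402032 -0.15234042] ((547.8704223632812, -96.71780395507812), (103.27188873291016, 11.784693717956543), 5.677294731140137)
rail 278 ((536.2774047851562, 24.817821502685547), (41.63116455078125, 112.46760559082031), 6.583069801330566)
block 479 [ 0.43834685 -0.32505145  0.01000951] [ 0.51983981 -0.23507729  0.06461511] ((475.413818359375, -274.4744873046875), (112.6383056640625, 36.2366943359375), 56.87982940673828)
table z 0.001082321614496451
side0 plate 1000 ((519.465087890625, 176.57943725585938), (92.38795471191406, 119.42437744140625), 5.226055145263672)
plane [-0.00825299  0.0501447   0.11251758] [0.4703211  0.11588853 0.10806581] [0.57048585 0.23808574 0.1249026 ]
screen 514 [ 0.4972149  -0.10131801  0.05071647] [ 0.59489094 -0.08153805  0.13404717]
[ 0.10197168 -0.00972786 -0.14548762] ((545.9640502929688, -90.35661315917969), (98.27169799804688, 12.458889961242676), 5.609133720397949)
rail 256 ((538.7029418945312, -9.668903350830078), (39.97203826904297, 101.88705444335938), 5.891159534454346)
block 118 [ 0.43837422 -0.32032472  0.01045889] [ 0.51732772 -0.23523684  0.0633983 ] ((471.2121276855469, -273.332763671875), (114.64350891113281, 33.828468322753906), 55.94107437133789)
table z -0.0009277386457070547
```

Run:
```python
from h import *
b=load('side0')
for u,v,z,s in[(262.5,252,.122,'c1'),(282,251,.122,'c2'),(255,250,.123,'e1'),(288,249,.123,'e2'),(254,221,.114,'f1'),(286,221,.114,'f2'),]: print(s,ray(b,u,v,z).round(4), pt(b,u,v).round(4))
im=b['pixels'][200:290,225:315,::-1]; cv2.imwrite('pics/c1.png',cv2.resize(im,None,fx=6.5,fy=6.5,interpolation=cv2.INTER_CUBIC))
```

```text
c1 [0.5379 0.2375 0.122 ] [0.5379 0.2368 0.121 ]
c2 [0.4845 0.23   0.122 ] [0.4846 0.2313 0.1239]
e1 [0.5589 0.2333 0.123 ] [0.5597 0.2242 0.1092]
e2 [0.4682 0.2229 0.123 ] [0.4618 0.1413 0.0005]
f1 [0.5704 0.1262 0.114 ] [0.5702 0.1291 0.1178]
f2 [0.4755 0.1188 0.114 ] [ 0.4706  0.03   -0.    ]
```

View pics/c1.png

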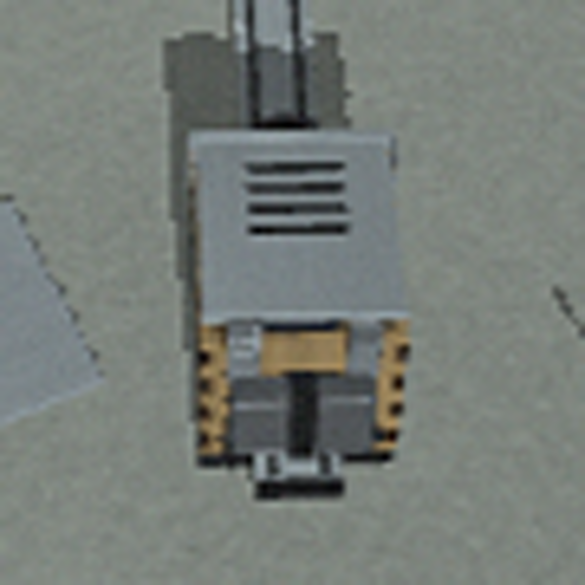

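Request:
{"method": "move_arm", "body": {
  "moves": [
    [[0.06,0.08,0.03,0,0,0,1],[0.06,0.08,0.03,0,0,0,1],[0.05,0.08,0.02,0,0,0,1],[0.05,0.08,0,0,0,0,1],[0.05,0.08,0,0,0,0,1],[0.05,0.08,0,0,0,0,1],[0.05,0.08,0,0,0,0,1],[0.05,0.08,0,0,0,0,1]]
  ]
}}

```text
clock: 0.82
eef_pos: [0.3868, -0.176, 0.2737]
tool_rot: [0.979, 0.203, -0.001, -0.002]
ft_force: [0.1, 0.4, 0.6]
grip_width: -0.0001
```

The crop confirms the cover: its slotted plate has two catches just beyond its far edge, and the large plate lies beside the house. The block crop shows the milky faces. Next I move over the house and check from the wrist camera.

Request:
{"method": "move_arm", "body": {
  "moves": [
    [[0.03,0.08,0,0,0,0,1],[0.03,0.08,0,0,0,0,1],[0.03,0.08,0,0,0,0,1],[0.03,0.08,0,0,0,0,1],[0.03,0.08,0,0,0,0,1],[0.03,0.08,0,0,0,0,1],[0.03,0.08,0,0,0,0,1],[0,0,0,0,0,0,1]]
  ]
}}

```text
clock: 1.48
eef_pos: [0.4882, 0.1042, 0.2718]
tool_rot: [0.978, 0.207, -0.001, -0.003]
ft_force: [0.9, 0.1, -0.0]
grip_width: -0.0002
```

Run:
```python
from h import *
c=snap('wrist','w1');print(get_obs()['eef_pos'],c['extrinsics'].round(3).tolist())
```

```text
[0.48710182 0.10174609 0.2717104 ] [[0.404, -0.875, -0.267, 0.555], [-0.915, -0.389, -0.112, 0.135], [-0.006, 0.289, -0.957, 0.403], [0.0, 0.0, 0.0, 1.0]]
```

View pics/w1.png

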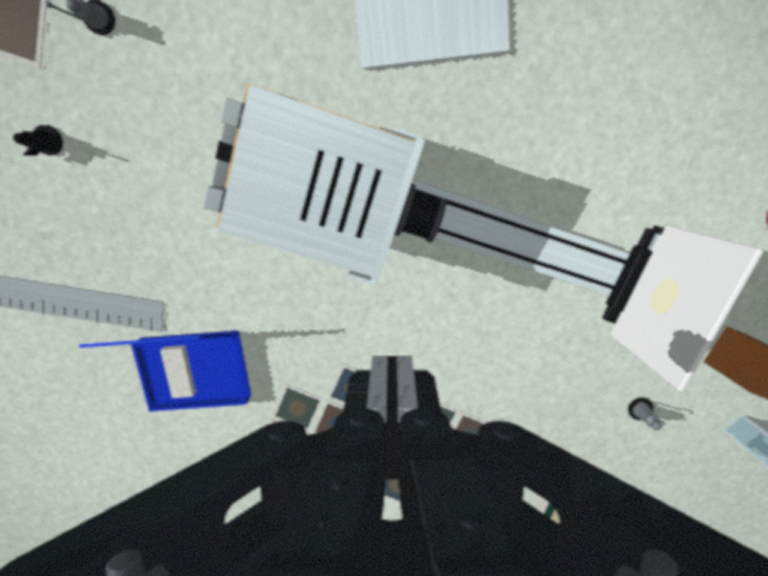

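The wrist view shows the plate with corners (250,86), (218,228), (423,138) and (377,282), the catches at (232,112) and (213,198), and the lit spot at (665,296).

Run:
```python
from h import *
c=load('w1'); f=2/3
for u,v,z,s in[(250,86,.123,'r1'),(218,228,.123,'r2'),(423,138,.114,'l1'),(377,282,.114,'l2'),(232,112,.122,'c1'),(213,198,.122,'c2'),(665,296,.075,'spot'),(757,252,.133,'st1'),(683,388,.133,'st2'),(440,187,.02,'ra'),(428,240,.02,'rb'),(540,232,.02,'ra2'),(533,272,.02,'rb2')]:
    print(s,ray(c,u*f,v*f,z).round(4),pt(c,u*f,v*f).round(4))
P=cloud(c).reshape(-1,3)
m=(abs(P[:,0]-.54)<.06)&(abs(P[:,1]-0.01)<.05)&(P[:,2]>.012)&(P[:,2]<.03)
Q=P[m];print('rail',m.sum(),cv2.minAreaRect(Q[:,:2].astype(np.float32)*1000))
m=(abs(P[:,0]-.545)<.08)&(abs(P[:,1]+.092)<.03)&(P[:,2]>.05)&(P[:,2]<.125)
Q=P[m]; s,*_=np.linalg.lstsq(np.c_[Q[:,[0,2]],np.ones(len(Q))],Q[:,1],rcond=None);print(m.sum(),s,Q.mean(0),s[0]*.547+s[1]*.075+s[2])
```

```text
r1 [0.5573 0.2253 0.123 ] [0.5573 0.2256 0.1222]
r2 [0.4727 0.2176 0.123 ] [0.4724 0.2178 0.122 ]
l1 [0.5721 0.1236 0.114 ] [0.5787 0.1193 0.0021]
l2 [0.4785 0.1134 0.114 ] [0.4795 0.1137 0.1178]
c1 [0.54   0.2307 0.122 ] [0.54   0.2308 0.1217]
c2 [0.4887 0.2262 0.122 ] [0.4887 0.2262 0.1218]
spot [ 0.546  -0.0917  0.075 ] [ 0.546  -0.0908  0.0764]
st1 [ 0.5932 -0.0864  0.133 ] [ 0.5933 -0.0866  0.1328]
st2 [ 0.4989 -0.0981  0.133 ] [ 0.499  -0.0976  0.1336]
ra [0.5488 0.0911 0.02  ] [0.5485 0.0889 0.0007]
rb [0.5051 0.0815 0.02  ] [0.5132 0.0902 0.0827]
ra2 [ 0.5495 -0.002   0.02  ] [ 0.5495 -0.0018  0.0203]
rb2 [ 0.5166 -0.0135  0.02  ] [ 5.146e-01 -2.120e-02  1.000e-04]
rail 2465 ((535.5730590820312, 10.065925598144531), (40.111976623535156, 103.66085815429688), 5.6850457191467285)
4388 [ 0.10011757 -0.00253884 -0.14480598] [ 0.54801155 -0.09017295  0.09159871] -0.09023207884056192
```

Request:
{"method": "move_arm", "body": {
  "moves": [
    [[0.02,0.072,-0.05,0,0,0,1],[0.02,0.072,-0.06,0,0,0,1],[0.02,0.072,-0.06,0,0,0,1],[0,0,-0.05,0,0,0,1],[0,0,0,0,0,0,1]]
  ]
}}

```text
clock: 1.95
eef_pos: [0.5148, 0.1975, 0.1682]
tool_rot: [0.979, 0.204, 0.0, 0.0]
ft_force: [-1.2, -0.2, -1.0]
grip_width: -0.0001
```

Request:
{"method": "move_arm", "body": {
  "moves": [
    [[0.002,0.024,-0.03,0,0,0,1],[0,0,-0.02,0,0,0,1],[0,0,-0.01,0,0,0,1],[0,0,-0.005,0,0,0,1]]
  ]
}}

```text
clock: 2.28
eef_pos: [0.5157, 0.2047, 0.1366]
tool_rot: [0.979, 0.202, -0.0, 0.001]
ft_force: [-0.4, -0.5, -0.5]
grip_width: 0.0001
```

Run:
```python
from h import *
c=snap('wrist','w2');o=get_obs();print(o['eef_pos'],o['ft_force'])
snap('side','s2')
```

```text
[0.51567971 0.20450228 0.13655149] [-0.94824235 -1.00560913 -0.16447785]
```

View pics/w2.png

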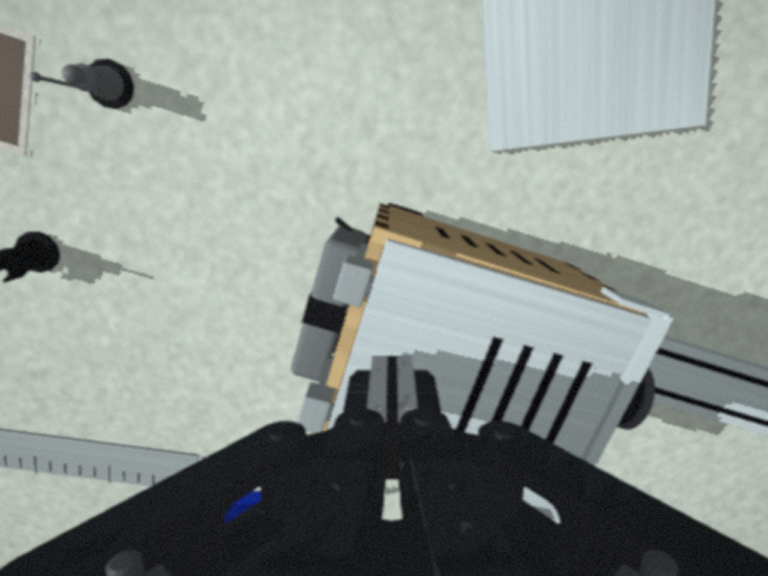

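The tips are over the raised end between the catches, about 16 mm from the edge. Next I press down.

Request:
{"method": "move_arm", "body": {
  "moves": [
    [[0,0.006,-0.004,0,0,0,1],[0,0,-0.006,0,0,0,1],[0,0,-0.006,0,0,0,1]]
  ]
}}

```text
clock: 2.63
eef_pos: [0.5183, 0.2071, 0.1326]
tool_rot: [0.98, 0.2, 0.003, 0.0]
ft_force: [-0.8, -0.7, 0.7]
grip_width: 0.0003
```

Request:
{"method": "move_arm", "body": {
  "moves": [
    [[0,0,-0.006,0,0,0,1],[0,0,-0.006,0,0,0,1]]
  ]
}}

```text
clock: 2.8
eef_pos: [0.5188, 0.2072, 0.1275]
tool_rot: [0.98, 0.2, 0.004, 0.0]
ft_force: [0.1, -0.5, -0.5]
grip_width: 0.0003
```

Request:
{"method": "move_arm", "body": {
  "moves": [
    [[-0.003,0,-0.006,0,0,0,1],[0,0,-0.006,0,0,0,1]]
  ]
}}

```text
clock: 2.97
eef_pos: [0.5183, 0.2074, 0.1248]
tool_rot: [0.98, 0.2, 0.006, 0.0]
ft_force: [-11.6, -5.5, 36.1]
grip_width: 0.0003
```

Request:
{"method": "move_arm", "body": {
  "moves": [
    [[0,0,-0.006,0,0,0,1],[0,0,-0.006,0,0,0,1]]
  ]
}}

```text
clock: 3.13
eef_pos: [0.5181, 0.2073, 0.125]
tool_rot: [0.98, 0.2, 0.008, 0.0]
ft_force: [-6.5, -2.9, 16.8]
grip_width: 0.0001
```

Force reached 36 N at tip height 0.114, which matches a seated plate. I lift and check.

Request:
{"method": "move_arm", "body": {
  "moves": [
    [[0,0,0.03,0,0,0,1],[0,0,0.08,0,0,0,1],[0,-0.03,0.08,0,0,0,1],[-0.02,-0.08,0.08,0,0,0,1],[-0.02,-0.08,0.03,0,0,0,1],[0,-0.05,0,0,0,0,1]]
  ]
}}

```text
clock: 3.63
eef_pos: [0.4975, 0.0993, 0.2673]
tool_rot: [0.979, 0.206, 0.007, 0.001]
ft_force: [0.2, 0.3, -0.3]
grip_width: 0.0001
```

Run:
```python
from h import *
print(get_obs()['ft_force'])
for n in('wrist','side','scene'):
    c=snap(n,n[0]+'3');P=cloud(c).reshape(-1,3)
    y=np.array([-.0996,.995]);x=np.array([.995,.0996]);ce=np.array([.520,.172])
    a=(P[:,:2]-ce)@x;b=(P[:,:2]-ce)@y
    for lo in(-45,-25,0,25,36):
        m=(abs(a)<.016)&(b>lo/1e3)&(b<lo/1e3+.01)&(P[:,2]>.1)&(P[:,2]<.14);print(n,lo,m.sum(),np.median(P[m][:,2]).round(4))
```

```text
[ 0.21261166  0.32721391 -0.25632684]
wrist -45 364 0.114
wrist -25 372 0.1142
wrist 0 379 0.1141
wrist 25 392 0.1139
wrist 36 395 0.1139
side -45 27 0.1132
side -25 31 0.1133
side 0 32 0.1133
side 25 33 0.1135
side 36 32 0.1135
scene -45 21 0.1142
scene -25 23 0.1144
scene 0 21 0.1148
scene 25 24 0.1133
scene 36 18 0.1141
```

View pics/w3.png

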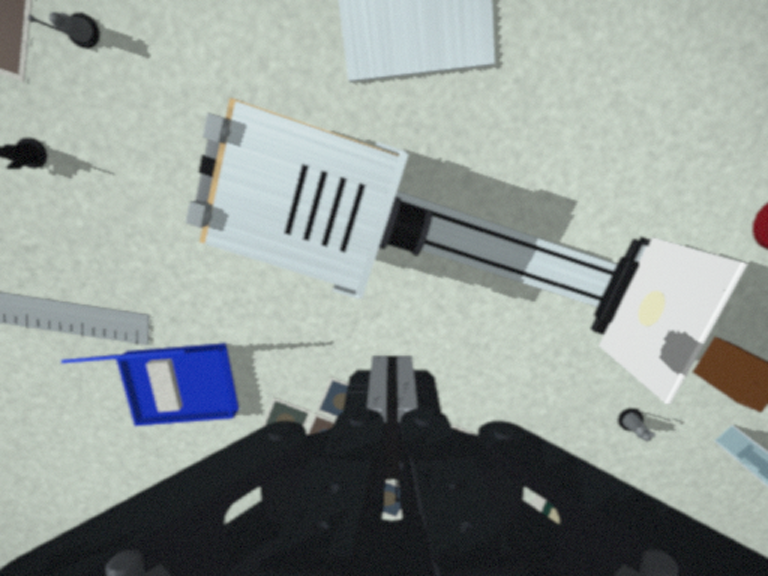

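The plate is level at z = 0.114 along its length in all three cameras, and the catches now show over its edge. Next is the block.

Request:
{"method": "move_arm", "body": {
  "moves": [
    [[-0.02,-0.08,0,0,0,0,-0.2],[-0.02,-0.08,0,0,0,0,-0.2],[-0.02,-0.08,0,0,0,0,-0.2],[-0.02,-0.08,0,0,0,0,-0.2],[-0.02,-0.08,0,0,0,0,-0.2],[-0.02,-0.08,0,0,0,0,-0.2],[-0.02,-0.08,0,0,0,0,-0.2],[-0.02,-0.08,0,0,0,0,-0.2]]
  ]
}}

```text
clock: 4.45
eef_pos: [0.4162, -0.2152, 0.2554]
tool_rot: [0.976, 0.218, 0.002, -0.005]
ft_force: [0.4, 0.4, -0.8]
grip_width: 0.0509
```

Request:
{"method": "move_arm", "body": {
  "moves": [
    [[-0.02,-0.07,0,0,0,0,-0.2],[0,0,0,0,0,0,-0.2]]
  ]
}}

```text
clock: 4.62
eef_pos: [0.4045, -0.2559, 0.2529]
tool_rot: [0.976, 0.216, 0.0, -0.005]
ft_force: [0.8, 0.5, -0.9]
grip_width: 0.0512
```

Run:
```python
from h import *
c=snap('wrist','w4');o=get_obs();print(o['eef_pos'],o['grip_width'])
```

```text
[ 0.40508839 -0.2535335   0.25261071] 0.05142951631834872
```

View pics/w4.png

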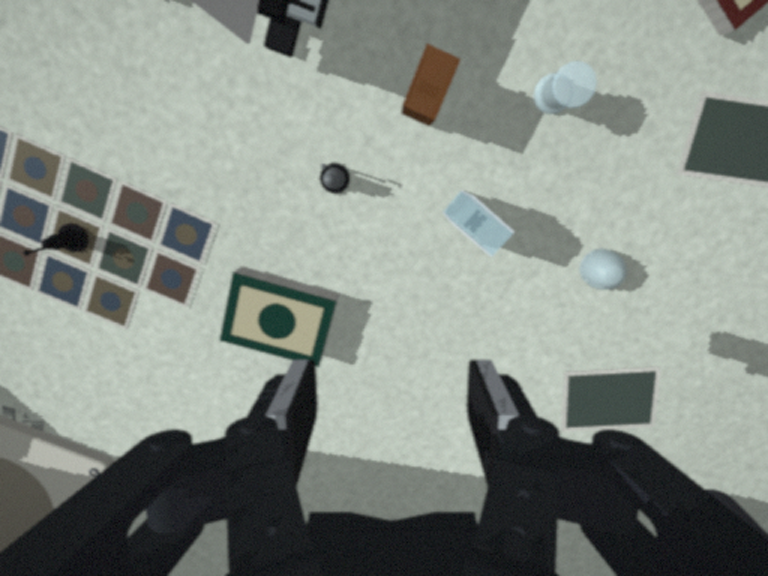

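The clear block with its dark tower sits at (478,222), the brown look-alike at (430,85), the dome at (602,268), the column at (570,88), and a mini at (335,178).

Run:
```python
from h import *
c=load('w4');im=c['pixels'][:,:,::-1]
cv2.imwrite('pics/c4.png',cv2.resize(im[110:185,270:370],None,fx=8,fy=8,interpolation=cv2.INTER_CUBIC))
P=cloud(c); 
m=(abs(P[:,:,0]-.47)<.05)&(abs(P[:,:,1]+.3)<.06)&(P[:,:,2]>.05)&(P[:,:,2]<.07)
Q=P[m];print(m.sum(),Q[:,2].mean(),cv2.minAreaRect(Q[:,:2].astype(np.float32)*1000))
m2=(abs(P[:,:,0]-.47)<.05)&(abs(P[:,:,1]+.3)<.06)&(P[:,:,2]>.01);Q=P[m2];print(cv2.minAreaRect(Q[:,:2].astype(np.float32)*1000))
```

```text
878 0.05968153542994472 ((454.3492736816406, -298.9250183105469), (40.56382369995117, 23.947566986083984), 75.00946807861328)
((441.8065490722656, -287.8139953613281), (56.3134765625, 54.211612701416016), 76.7597427368164)
```

View pics/c4.png

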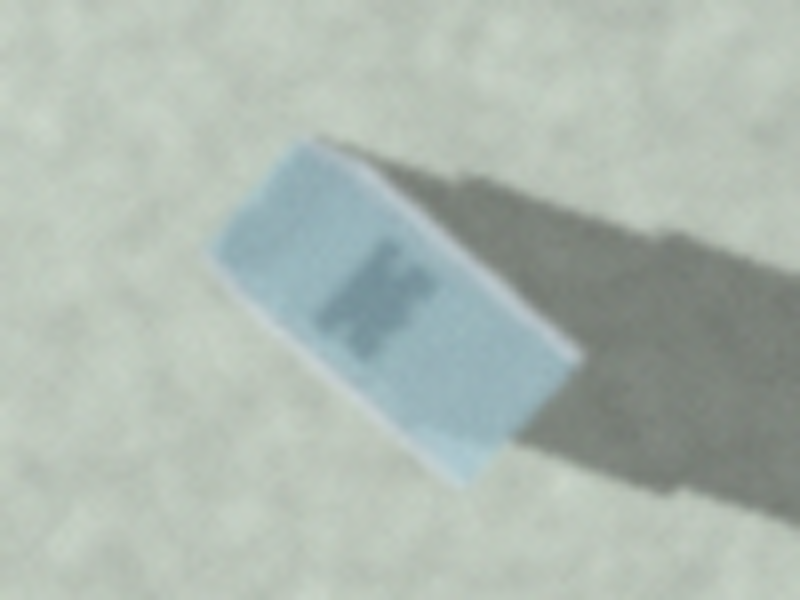

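The top face centres at (0.454, -0.299). Its long axis is at 75°, so the frosted normal is at -15°. The jaws are at -65°, so they turn +50°.

Request:
{"method": "move_arm", "body": {
  "moves": [
    [[0.014,-0.013,-0.03,0,0,0.24,-0.2],[0.014,-0.013,-0.03,0,0,0.24,-0.2],[0.014,-0.013,-0.03,0,0,0.24,-0.2],[0.014,-0.013,-0.03,0,0,0.24,-0.2],[0.014,-0.013,-0.03,0,0,0.24,-0.2],[0.014,-0.013,-0.03,0,0,0.24,-0.2],[0.014,-0.013,-0.03,0,0,0.24,-0.2],[0,0,0,0,0,0,-0.2]]
  ]
}}

```text
clock: 5.33
eef_pos: [0.4618, -0.2868, 0.1374]
tool_rot: [0.788, 0.615, -0.001, -0.012]
ft_force: [-0.5, 1.1, 0.1]
grip_width: 0.0512
```

```bash
cat > st.py <<'E'
from h import *
from scipy.spatial.transform import Rotation as R
def st():
    o=get_obs();M=R.from_quat(o['tool_rot']).as_matrix();print(o['clock'],'pos',o['eef_pos'].round(4),'jaw deg',np.degrees(np.arctan2(M[1,1],M[0,1])).round(2),'z',M[:,2].round(4),'y',M[:,1].round(3),'w',o['grip_width'].round(4),'F',o['ft_force'].round(1),'j',o['joint_pos'].round(2))
E
python3 - <<'E'
from st import *
c=snap('wrist','w5');st()
P=cloud(c)
m=(abs(P[:,:,0]-.455)<.04)&(abs(P[:,:,1]+.3)<.04)&(P[:,:,2]>.05)&(P[:,:,2]<.07)
Q=P[m];print(m.sum(),cv2.minAreaRect(Q[:,:2].astype(np.float32)*1000))
E
```

```text
Traceback (most recent call last):
  File "st.py", line 4, in st
    o=get_obs();M=R.from_quat(o['tool_rot']).as_matrix();print(o['clock'],'pos',o['eef_pos'].round(4),'jaw deg',np.degrees(np.arctan2(M[1,1],M[0,1])).round(2),'z',M[:,2].round(4),'y',M[:,1].round(3),'w',o['grip_width'].round(4),'F',o['ft_force'].round(1),'j',o['joint_pos'].round(2))
                                                                                                                                                                                                           ^^^^^^^^^^^^^^^^^^^^^
AttributeError: 'float' object has no attribute 'round'
```

View pics/w5.png

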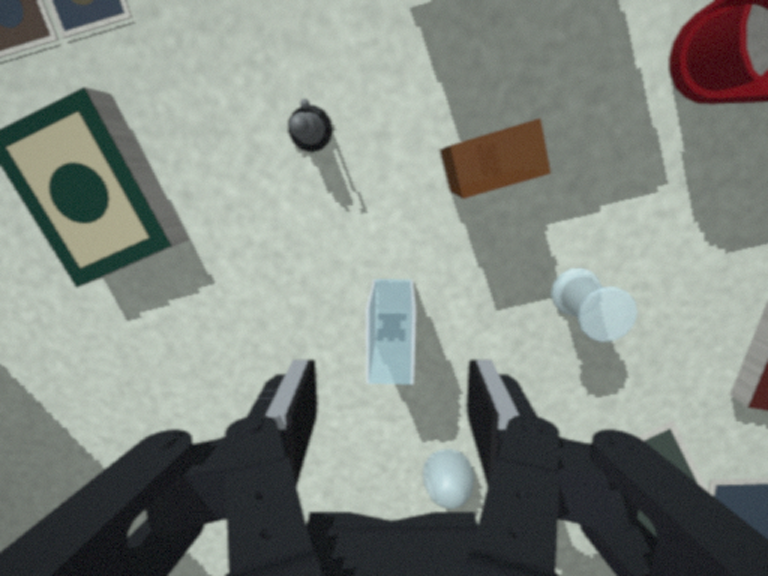

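```bash
sed -i "s/o\['grip_width'\].round(4)/round(float(o['grip_width']),4)/" st.py
python3 - <<'E'
from st import *
st();c=load('w5');P=cloud(c)
m=(abs(P[:,:,0]-.455)<.04)&(abs(P[:,:,1]+.3)<.04)&(P[:,:,2]>.05)&(P[:,:,2]<.07)
Q=P[m];print(m.sum(),cv2.minAreaRect(Q[:,:2].astype(np.float32)*1000))
E
```

```text
5.3833 pos [ 0.4615 -0.2863  0.1386] jaw deg -14.27 z [-0.0165  0.0184 -0.9997] y [ 0.969 -0.246 -0.021] w 0.0511 F [ 0.2  0.1 -0.7] j [-0.56  0.41 -0.04  1.15  0.01  1.26]
1715 ((454.5400085449219, -299.2489013671875), (40.72889709472656, 23.93203353881836), 75.76446533203125)
```

Jaw angle and block yaw agree within 0.1°. I correct the 1.4° tilt and centre before descending.

Request:
{"method": "move_arm", "body": {
  "moves": [
    [[-0.007,-0.013,-0.02,-0.035,-0.032,0,-0.2],[-0.007,-0.013,-0.02,0,0,0,-0.2],[0,0,0,0,0,0,-0.2]]
  ]
}}

```text
clock: 5.63
eef_pos: [0.4562, -0.2954, 0.1188]
tool_rot: [0.79, 0.613, 0.001, -0.0]
ft_force: [-1.0, -0.0, 0.4]
grip_width: 0.051
```

```bash
python3 -c "
from st import *
st()"
```

```text
5.6333 pos [ 0.4562 -0.2954  0.1188] jaw deg -14.37 z [ 7.0e-04  1.1e-03 -1.0e+00] y [ 0.969 -0.248  0.   ] w 0.051 F [-1.  -0.   0.4] j [-0.58  0.41 -0.09  1.07  0.    1.25]
```

Request:
{"method": "move_arm", "body": {
  "moves": [
    [[-0.004,-0.008,-0.04,0,0,0,-0.2],[0,0,-0.05,0,0,0,-0.2],[0,0,-0.05,0,0,0,-0.2],[0,0,-0.03,0,0,0,-0.2],[0,0,0,0,0,0,-0.2]]
  ]
}}

```text
clock: 6.05
eef_pos: [0.4575, -0.2987, 0.0375]
tool_rot: [0.792, 0.61, 0.003, 0.003]
ft_force: [-0.2, 0.2, -0.1]
grip_width: 0.0515
```

```bash
python3 -c "
from st import *
st();snap('wrist','w6')"
```

```text
6.05 pos [ 0.4575 -0.2987  0.0375] jaw deg -14.77 z [ 0.0091 -0.0014 -1.    ] y [ 0.967 -0.255  0.009] w 0.0515 F [-0.2  0.2 -0.1] j [-0.58  0.5  -0.19  0.87  0.    1.25]
```

View pics/w6.png

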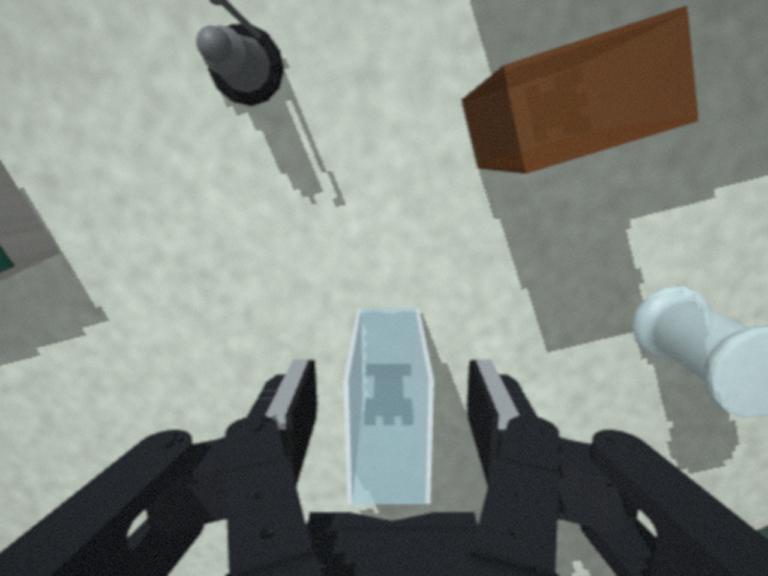

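The block sits between the open jaws, with the pads on the frosted sides and nothing near the clear ends. A small trim, then I close.

Request:
{"method": "move_arm", "body": {
  "moves": [
    [[-0.006,0,-0.012,0.003,0.017,0.014,-0.2],[0,0,-0.008,0,0,0,-0.2],[0,0,0,0,0,0,-0.2]]
  ]
}}

```text
clock: 6.35
eef_pos: [0.4572, -0.3, 0.0321]
tool_rot: [0.79, 0.613, 0.001, 0.003]
ft_force: [-0.1, -0.6, 0.2]
grip_width: 0.0515
```

```bash
python3 -c "
from st import *
st()"
```

```text
6.35 pos [ 0.4572 -0.3     0.0321] jaw deg -14.35 z [ 0.0054 -0.003  -1.    ] y [ 0.969 -0.248  0.006] w 0.0515 F [-0.1 -0.6  0.2] j [-0.58  0.51 -0.19  0.87  0.    1.24]
```

Request:
{"method": "move_arm", "body": {
  "moves": [
    [[-0.007,0.001,-0.006,0.006,0.01,0,-0.2],[-0.003,0,-0.004,0,0,0,-0.2],[0,0,0,0,0,0,-0.2]]
  ]
}}

```text
clock: 6.6
eef_pos: [0.4534, -0.3004, 0.0291]
tool_rot: [0.79, 0.613, 0.001, 0.002]
ft_force: [-0.3, -0.2, -0.4]
grip_width: 0.0512
```

```bash
python3 -c "
from st import *
st()"
```

```text
6.6 pos [ 0.4534 -0.3004  0.0291] jaw deg -14.37 z [ 0.0033 -0.0019 -1.    ] y [ 0.969 -0.248  0.004] w 0.0512 F [-0.3 -0.2 -0.4] j [-0.59  0.51 -0.2   0.86  0.    1.24]
```

Request:
{"method": "move_arm", "body": {
  "moves": [
    [[0,0,0,0,0,0,1],[0,0,0,0,0,0,1],[0,0,0,0,0,0,1],[0,0,0,0,0,0,1],[0,0,0,0,0,0,1],[0,0,0,0,0,0,1]]
  ]
}}

```text
clock: 7.1
eef_pos: [0.4536, -0.3008, 0.03]
tool_rot: [0.79, 0.613, 0.001, 0.002]
ft_force: [-0.7, -0.5, -0.6]
grip_width: 0.0234
```

```bash
python3 -c "
from st import *
st();snap('wrist','w7')"
```

```text
7.1 pos [ 0.4536 -0.3008  0.03  ] jaw deg -14.41 z [ 0.0045 -0.0026 -1.    ] y [ 0.969 -0.249  0.005] w 0.0234 F [-0.7 -0.5 -0.6] j [-0.59  0.51 -0.2   0.86  0.    1.24]
```

View pics/w7.png

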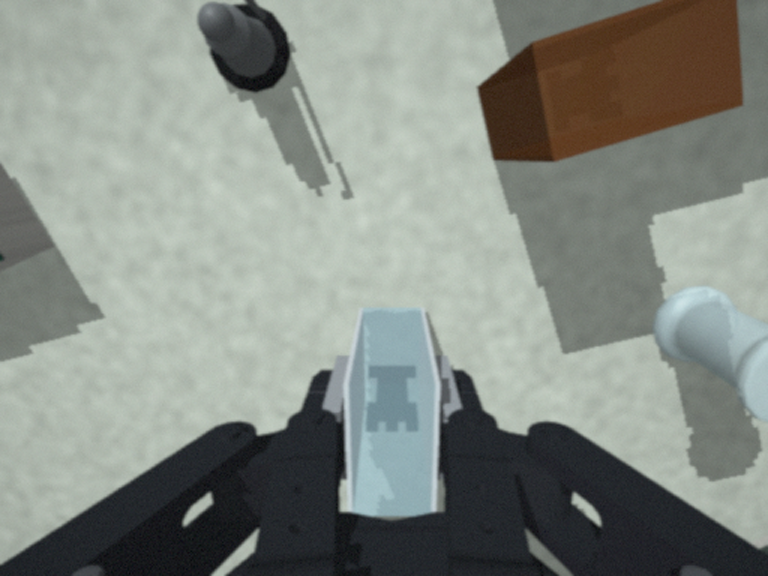

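Grip is 23.4 mm wide on the frosted faces, with both clear ends free. Lifting.

Request:
{"method": "move_arm", "body": {
  "moves": [
    [[0,0,0.02,0,0,0,1],[0,0,0.06,0,0,0,1],[0,0,0.08,0,0,0,1],[0,0,0.08,0,0,0,1],[0.01,0.03,0.08,0,0,0,1],[0.02,0.07,0.06,0,0,0.1,1],[0.02,0.07,0.02,0,0,0.15,1],[0.02,0.07,0,0,0,0.15,1]]
  ]
}}

```text
clock: 7.82
eef_pos: [0.4821, -0.1852, 0.2351]
tool_rot: [0.724, 0.69, -0.0, 0.001]
ft_force: [0.1, 0.0, -1.8]
grip_width: 0.0232
```

```bash
python3 -c "
from st import *
st()"
```

```text
7.8167 pos [ 0.4821 -0.1852  0.2351] jaw deg -2.75 z [ 9.0e-04 -2.4e-03 -1.0e+00] y [ 0.999 -0.048  0.001] w 0.0232 F [ 0.1  0.  -1.8] j [-0.37  0.27  0.03  1.33 -0.    1.25]
```

Request:
{"method": "move_arm", "body": {
  "moves": [
    [[0.022,0.07,0,0,0,0.06,1],[0.022,0.07,0,0,0,0.06,1],[0.022,0.07,0,0,0,0.06,1],[0.022,0.07,0,0,0,0.06,1],[0.01,0.05,0,0,0,0.04,1],[0,0,0,0,0,0,1]]
  ]
}}

```text
clock: 8.32
eef_pos: [0.5343, -0.0071, 0.2447]
tool_rot: [0.666, 0.746, 0.005, 0.006]
ft_force: [-0.2, -0.8, -0.6]
grip_width: 0.0232
```

```bash
python3 -c "
from st import *
st();snap('wrist','w8');snap('side','s8');snap('scene','c8')"
```

```text
8.3167 pos [ 0.5343 -0.0071  0.2447] jaw deg 6.53 z [ 0.0157 -0.0011 -0.9999] y [0.993 0.114 0.015] w 0.0232 F [-0.2 -0.8 -0.6] j [-0.01  0.3   0.08  1.34 -0.    1.44]
```

View pics/w8.png

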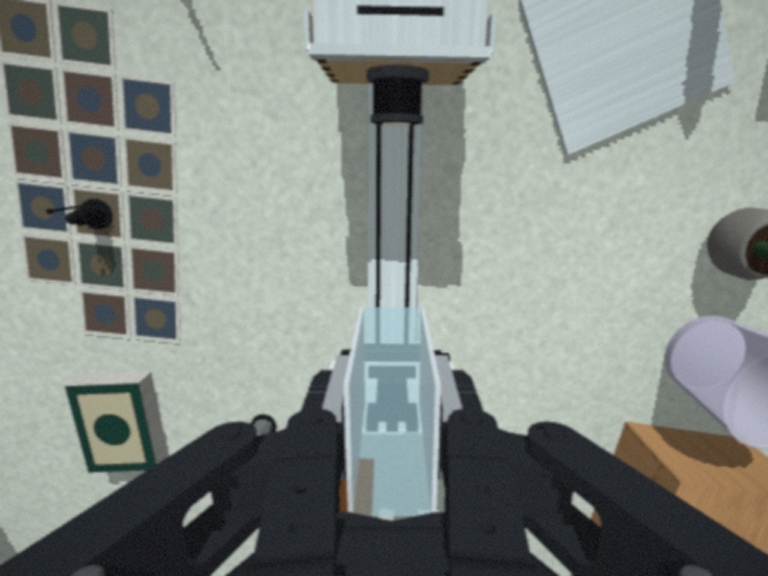

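View pics/c8.png

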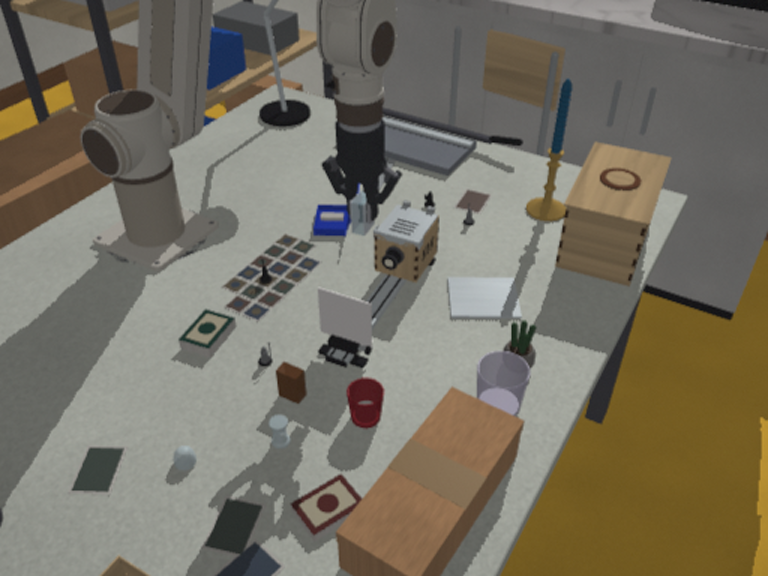

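The block is held above the bench, its clear faces towards lamp and screen. I measure its offset in the gripper and recheck the beam.

```bash
cat > blk.py <<'E'
from st import *
def blk(c,tcp=None):
    P=cloud(c);o=get_obs();t=o['eef_pos'] if tcp is None else tcp
    m=(np.linalg.norm(P[:,:,:2]-t[:2],axis=2)<.03)&(P[:,:,2]>t[2]+.02)&(P[:,:,2]<t[2]+.04)
    u,v=np.nonzero(m)[1],np.nonzero(m)[0]
    # keep image columns of block between pads
    k=(u>225)&(u<297)&(v>195)&(v<345);Q=P[m][k]
    s,*_=np.linalg.lstsq(np.c_[Q[:,:2]-Q[:,:2].mean(0),np.ones(len(Q))],Q[:,2],rcond=None)
    r=cv2.minAreaRect(Q[:,:2].astype(np.float32)*1000);print(len(Q),'top slope',s.round(4),r)
E
python3 - <<'E'
from blk import *
c=load('w8');blk(c);f=2/3
for u,v in[(372,121),(421,121)]: print(ray(c,u*f,v*f,.075).round(4),pt(c,u*f,v*f+2).round(4))
P=cloud(c).reshape(-1,3)
m=(abs(P[:,0]-.53)<.06)&(abs(P[:,1]-0.05)<.03)&(P[:,2]>.012)&(P[:,2]<.03)
print('rail',cv2.minAreaRect(P[m][:,:2].astype(np.float32)*1000))
m=(abs(P[:,0]-.53)<.05)&(abs(P[:,1]-.1)<.03)&(P[:,2]>.078)&(P[:,2]<.1)
print('lens',m.sum(),P[m].min(0),P[m].max(0),np.sort(P[m][:,1])[:5])
E
```

```text
6619 top slope [ 0.0249 -0.0641  0.274 ] ((532.9103393554688, -5.231760025024414), (28.539859771728516, 41.31697082519531), 6.197918891906738)
[0.513  0.0876 0.075 ] [0.5114 0.0892 0.0204]
[0.5432 0.0911 0.075 ] [0.5472 0.0934 0.019 ]
rail ((531.6536254882812, 49.88862609863281), (39.27647018432617, 63.0272102355957), 5.662914752960205)
lens 1769 [0.48025811 0.086986   0.07800521] [0.56921829 0.12259018 0.09993802] [0.086986   0.08701288 0.08703539 0.08703961 0.08707557]
```

Run:
```python
from blk import *
c=load('w8');P=cloud(c)
for v in range(200,346,10): print(v,P[v,248:280:8,1].round(4),P[v,248:280:8,2].round(4))
print(P[300,228:300:4,2].round(4))
```

```text
200 [-0.0457 -0.0444 -0.0434 -0.0421] [0.0193 0.0202 0.0198 0.0208]
210 [0.0135 0.0138 0.0153 0.0151] [0.2232 0.2228 0.2257 0.2238]
220 [0.0138 0.0141 0.0146 0.0148] [0.2384 0.2381 0.2383 0.2379]
230 [0.0137 0.0139 0.0146 0.0147] [0.2503 0.2499 0.2507 0.25  ]
240 [0.0135 0.0147 0.0146 0.0153] [0.2603 0.2622 0.2612 0.262 ]
250 [0.0142 0.0141 0.0149 0.0148] [0.2707 0.2698 0.2709 0.27  ]
260 [0.0122 0.0127 0.0126 0.0129] [0.2748 0.2751 0.2744 0.2745]
270 [0.0076 0.0085 0.0087 0.0095] [0.2741 0.275  0.2749 0.2758]
280 [0.0033 0.0041 0.0042 0.0042] [0.2741 0.2749 0.2746 0.274 ]
290 [-0.0011 -0.0002  0.0001  0.0007] [0.2741 0.2749 0.275  0.2753]
300 [-0.0048 -0.0044 -0.0044 -0.0042] [0.2752 0.2754 0.2749 0.2748]
310 [-0.0091 -0.0092 -0.0096 -0.0084] [0.2755 0.2749 0.274  0.2751]
320 [-0.0142 -0.0145 -0.0133 -0.0139] [0.2749 0.2742 0.2753 0.2742]
330 [-0.0192 -0.0185 -0.0188 -0.0179] [0.2746 0.2751 0.2744 0.2751]
340 [-0.0231 -0.0247 -0.0237 -0.0224] [0.2758 0.2737 0.2744 0.2755]
[0.2715 0.2741 0.2748 0.2742 0.2748 0.2752 0.275  0.2754 0.2755 0.2749
 0.2751 0.2748 0.2745 0.2751 0.2742 0.2744 0.271  0.2784]
```

The block top is level and its centre is at TCP height, 1.5 mm towards the lamp. The TCP target is (0.537, -0.0023, 0.075), with jaws at 5.7°.

Request:
{"method": "move_arm", "body": {
  "moves": [
    [[0.005,0.01,-0.03,0.002,0.03,-0.027,1],[0,0,-0.06,0,0,0,1],[0,0,-0.07,0,0,0,1],[0,0,-0.06,0,0,0,1],[0,0,-0.04,0,0,0,1],[0,0,-0.02,0,0,0,1],[0,0,0,0,0,0,1]]
  ]
}}

```text
clock: 9.05
eef_pos: [0.5332, -0.0158, 0.0957]
tool_rot: [0.682, 0.732, -0.003, 0.0]
ft_force: [-0.6, -0.2, -0.8]
grip_width: 0.0233
```

```bash
python3 -c "
from st import *
st()"
```

```text
9.05 pos [ 0.5332 -0.0158  0.0957] jaw deg 4.05 z [-0.0036 -0.0039 -1.    ] y [ 0.997  0.071 -0.004] w 0.0233 F [-0.6 -0.2 -0.8] j [-0.03  0.42 -0.15  1.01 -0.    1.47]
```

Request:
{"method": "move_arm", "body": {
  "moves": [
    [[0.004,0.014,-0.014,0.007,-0.007,0.03,1],[0.004,0.013,-0.014,0,0,0.025,1],[0,0,-0.01,0,0,0,1],[0,0,0,0,0,0,1]]
  ]
}}

```text
clock: 9.38
eef_pos: [0.5372, -0.004, 0.0741]
tool_rot: [0.673, 0.74, -0.001, -0.001]
ft_force: [-0.5, -0.6, 0.1]
grip_width: 0.0234
```

```bash
python3 -c "
from st import *
st()"
```

```text
9.3833 pos [ 0.5372 -0.004   0.0741] jaw deg 5.47 z [-1.8e-03  2.0e-04 -1.0e+00] y [ 0.995  0.095 -0.002] w 0.0234 F [-0.5 -0.6  0.1] j [-0.01  0.45 -0.16  0.96  0.    1.47]
```

Nearly there. One small trim, then I measure the block itself.

Request:
{"method": "move_arm", "body": {
  "moves": [
    [[0,0.004,0.002,0,-0.003,0.008,1],[0,0,0,0,0,0,1],[0,0,0,0,0,0,1]]
  ]
}}

```text
clock: 9.63
eef_pos: [0.5386, -0.0014, 0.0766]
tool_rot: [0.671, 0.742, 0.001, 0.001]
ft_force: [0.6, 0.3, 0.0]
grip_width: 0.0232
```

Run:
```python
from st import *
st();c=snap('wrist','w9');snap('side','s9');snap('scene','c9');P=cloud(c);t=get_obs()['eef_pos']
T=P[262:340,250:278].reshape(-1,3);s,*_=np.linalg.lstsq(np.c_[T[:,:2]-T[:,:2].mean(0),np.ones(len(T))],T[:,2],rcond=None);print('top',s.round(4))
F=P[212:248,248:280].reshape(-1,3);s,*_=np.linalg.lstsq(np.c_[F[:,0]-t[0],F[:,2]-t[2],np.ones(len(F))],F[:,1],rcond=None);print('face',s.round(4))
R_=P[200:346,225:300].reshape(-1,3);Q=R_[abs(R_[:,2]-np.median(T[:,2]))<.0015];r=cv2.minAreaRect(Q[:,:2].astype(np.float32)*1000);print(r)
m=(abs(P[...,0]-.53)<.04)&(abs(P[...,1]-.1)<.018)&(P[...,2]>.07)&(P[...,2]<.1);L=P[m];print('lens',m.sum(),np.sort(L[:,1])[:3],L[:,0].min(),L[:,0].max())
```

```text
9.6333 pos [ 0.5386 -0.0014  0.0766] jaw deg 5.77 z [ 3.e-03  2.e-04 -1.e+00] y [0.995 0.1   0.003] w 0.0232 F [0.6 0.3 0. ] j [-0.    0.44 -0.16  0.96  0.    1.47]
top [-0.0624  0.2595  0.1071]
face [0.065  0.0935 0.0201]
((537.21044921875, 0.5214023590087891), (28.009920120239258, 41.7908935546875), 1.901602864265442)
lens 5415 [0.08657312 0.08663817 0.08663908] 0.5074562560425516 0.5440914714879656
```

View pics/w9.png

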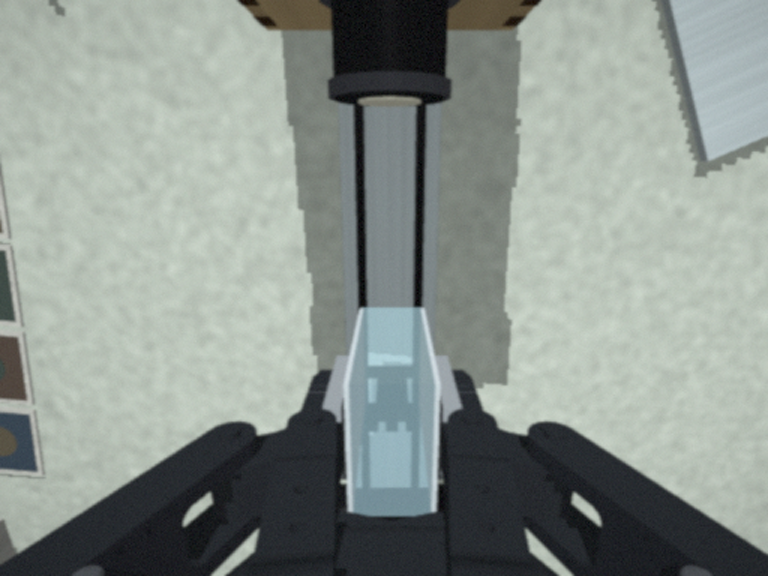

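View pics/c9.png

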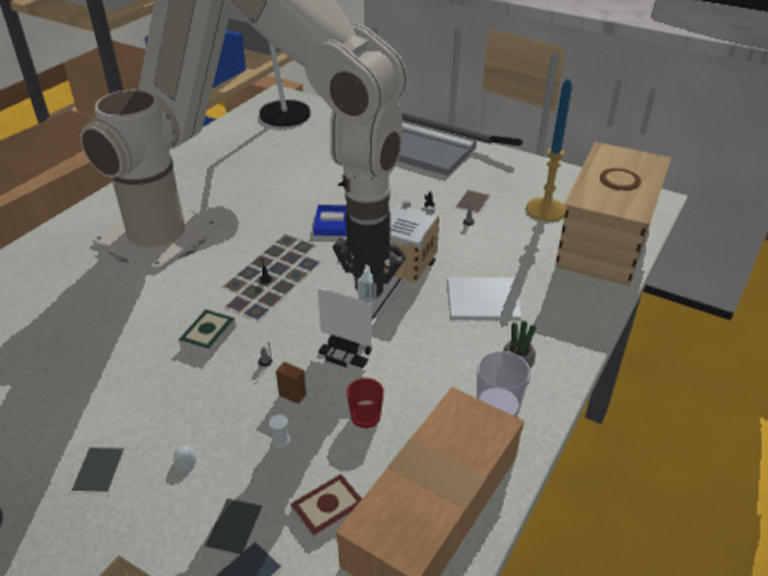

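View pics/s9.png

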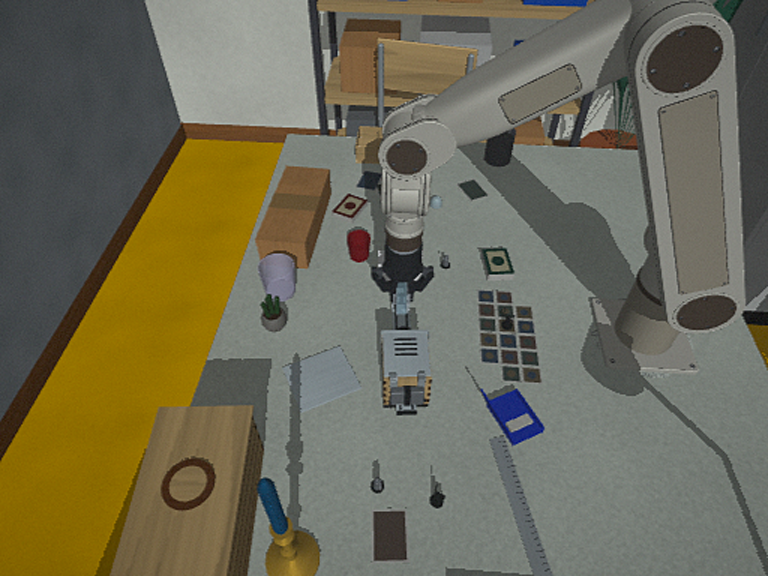

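Run:
```python
from st import *
c=load('w9');P=cloud(c)
for v in range(205,346,12): print(v,P[v,248:280:8,1].round(4),P[v,248:280:8,2].round(4))
T=P[264:340,250:278].reshape(-1,3);T=T[T[:,2]>np.median(T[:,2])-.004];s,*_=np.linalg.lstsq(np.c_[T[:,:2]-T[:,:2].mean(0),np.ones(len(T))],T[:,2],rcond=None);print('top',s.round(4))
F=P[212:246,248:280].reshape(-1,3);F=F[abs(F[:,1]-np.median(F[:,1]))<.004];s,*_=np.linalg.lstsq(np.c_[F[:,0]-.5386,F[:,2]-.0766,np.ones(len(F))],F[:,1],rcond=None);print('face',s.round(4))
Q=P[200:346,235:292].reshape(-1,3);Q=Q[abs(Q[:,2]-.1066)<.002];print(cv2.minAreaRect(Q[:,:2].astype(np.float32)*1000))
```

```text
205 [0.0196 0.0199 0.0203 0.0207] [0.0476 0.0472 0.047  0.0471]
217 [0.0199 0.0202 0.0202 0.0209] [0.0673 0.0671 0.066  0.0668]
229 [0.0196 0.0197 0.0202 0.0203] [0.0816 0.0808 0.0812 0.0807]
241 [0.0193 0.0198 0.0201 0.0205] [0.0934 0.0937 0.0938 0.0939]
253 [0.0196 0.0197 0.0206 0.0207] [0.1045 0.1042 0.1052 0.105 ]
265 [0.016  0.0162 0.0165 0.0162] [0.1071 0.1069 0.1069 0.106 ]
277 [0.0104 0.0102 0.0121 0.0113] [0.1062 0.1054 0.1081 0.1063]
289 [0.0051 0.0064 0.0063 0.007 ] [0.1061 0.1076 0.1071 0.1076]
301 [0.0002 0.0002 0.0008 0.0014] [0.1068 0.1065 0.1067 0.1072]
313 [-0.0058 -0.0044 -0.0043 -0.0045] [0.1061 0.1076 0.1073 0.1067]
325 [-0.0115 -0.0114 -0.0101 -0.0103] [0.1061 0.1059 0.1071 0.1064]
337 [-0.0167 -0.0166 -0.016  -0.0166] [0.1068 0.1066 0.1069 0.1059]
top [-0.0644  0.2766  0.1071]
face [ 0.0983 -0.0013  0.0205]
((538.327880859375, 0.41893768310546875), (22.524023056030273, 41.5141487121582), 5.18589973449707)
```

Request:
{"method": "move_arm", "body": {
  "moves": [
    [[-0.003,-0.002,-0.003,0,0.005,0,1],[0,0,0,0,0,0,1],[0,0,0,0,0,0,1]]
  ]
}}

```text
clock: 10.03
eef_pos: [0.5373, -0.0027, 0.0756]
tool_rot: [0.671, 0.742, 0.001, 0.0]
ft_force: [0.1, 0.2, -0.3]
grip_width: 0.0231
```

```bash
python3 -c "
from st import *
st()"
```

```text
10.0333 pos [ 0.5373 -0.0027  0.0756] jaw deg 5.75 z [ 1.4e-03  1.0e-04 -1.0e+00] y [0.995 0.1   0.001] w 0.0231 F [ 0.1  0.2 -0.3] j [-0.01  0.44 -0.17  0.96  0.    1.47]
```

The clear face slope is 0.098 against a bench yaw of 0.10, and it is vertical. The top rows are flat at 0.1066, 30 mm above the block's centre, and the block centre is now on target. I check that the hold is steady, then hand in.

Request:
{"method": "move_arm", "body": {
  "moves": [
    [[0,0,0,0,0,0,1],[0,0,0,0,0,0,1],[0,0,0,0,0,0,1],[0,0,0,0,0,0,1],[0,0,0,0,0,0,1],[0,0,0,0,0,0,1]]
  ]
}}

```text
clock: 10.53
eef_pos: [0.5371, -0.0029, 0.0756]
tool_rot: [0.671, 0.742, 0.0, 0.0]
ft_force: [-0.6, -0.3, 0.0]
grip_width: 0.0235
```

Run:
```python
from st import *
st();c=snap('wrist','w10');P=cloud(c)
F=P[212:246,248:280].reshape(-1,3);F=F[abs(F[:,1]-np.median(F[:,1]))<.004];print('face y',np.median(F[:,1]),'top',np.median(P[270:335,250:278,2]))
c=snap('side','s10');Q=cloud(c).reshape(-1,3);y=np.array([-.0996,.995]);x=np.array([.995,.0996]);ce=np.array([.520,.172])
a=(Q[:,:2]-ce)@x;b=(Q[:,:2]-ce)@y
for lo in(-45,0,36):
    m=(abs(a)<.016)&(b>lo/1e3)&(b<lo/1e3+.01)&(Q[:,2]>.1)&(Q[:,2]<.14);print('cover',lo,np.median(Q[m][:,2]).round(4))
st()
```

```text
10.5333 pos [ 0.5371 -0.0029  0.0756] jaw deg 5.72 z [ 1.3e-03  1.0e-04 -1.0e+00] y [0.995 0.1   0.001] w 0.0235 F [-0.6 -0.3  0. ] j [-0.01  0.44 -0.17  0.96  0.    1.47]
face y 0.018843523294738443 top 0.10570202371756232
cover -45 0.1131
cover 0 0.1131
cover 36 0.1132
10.6333 pos [ 0.5372 -0.0029  0.0756] jaw deg 5.73 z [ 1.3e-03  1.0e-04 -1.0e+00] y [0.995 0.1   0.001] w 0.0235 F [-0.1 -0.5  0.2] j [-0.01  0.44 -0.17  0.96  0.    1.47]
```

```bash
python3 -c "
from h import *
print(job_done())"
```

```text
the job is handed in; nothing more can be done
None
```

I pressed the cover plate down between the catches until it snapped in, then gripped the clear block by its frosted faces and held it in the beam. I handed the job in at about 10.6 s.

**Cover:** the press peaked at a measured wrist force of about 38 N, against the limits of 40 N on the gripper's body and 120 N at the wrist. Afterwards the plate was level to within about 1.5 mm end to end: 113–115 mm high along its length in all three cameras, with the catches over its edge. A last check from the side camera showed it still level.

**Block:** in the last checks before handing in:
- **Position:** its centre was within about 1–2 mm of `beam_mid`, at about 75.7 mm height. It was steady over the last 0.5 s.
- **Orientation:** the clear faces were square to the beam to about 0.1° by the lamp-side face's slope, or 0.5° by the top's outline. The gripper was vertical to about 0.1°.
- **Grip:** the pads were on the frosted faces only, at 23.5 mm, with both clear ends free.

**Disagreements:** two automatic plane fits of the block's top gave nonsense slopes (0.26–0.28). The depth rows themselves read flat at 106–107 mm, so I relied on those; I think stray pixels spoiled the fits. The side camera reads about 1 mm lower than the wrist camera, which is within calibration.

I saw no bystander out of place in the final pictures, but I did not measure each one.

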